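Seat the cup deck on its tray base

ROBOT

A 6-joint arm with a two-finger parallel gripper is mounted at the origin on the work surface. World frame = base frame: x ahead of the robot, y to its left, z up, the work surface at z = 0. Lengths are in m, angles in rad, forces in N, time in s.
With the tool pointing down it reaches from about 0.35 to 0.975 m from the base axis. Payload 4.9 kg.
Tool frame: the origin (TCP) lies between the finger pads; the fingertips stand 19 mm ahead of it and the grasp point (between the pads) is the TCP; z points along the fingers, y is the line along which they close (so a half turn about z gives the same grasp; the last joint's range is limited). The gripper opens to 85 mm and grips with 20 to 120 N. Pads are 22 mm wide; open, the fingers measure 114 mm over their backs; the gripper's body (76 mm by 85 mm) begins 54 mm behind the grasp point. The pads swing forward as they close: fully open they stand 13 mm farther back than shut.
Start: joints at [1.184, 0.053, 1.613, -0, 1.476, -0.119], TCP at [0.165, 0.603, 0.25] pointing down, gripper open.
Joint ranges: [-3.01, 3.01], [-1.01, 2.22], [0.06, 2.58], [-1.02, 4.17], [0.09, 2.62], [-3.14, 3.14]. Speed limits (rad/s): [2.57, 2.57, 3.14, 3.14, 3.14, 3.14].

INTERFACE

Orientations are given as a rotation vector (axis times angle).
In Python, from station import ctrl gives the robot as it stands. The module is installed in compiled form; this text tells all that it offers.
- The arm moves only by the tool servo_tool, never from a script. Its argument "increments" is a list that holds one entry, the list of rows, each a list of 5 numbers: the finger opening in cm, from 0 to 8.54, then the shift along the tool's x, y, z in cm, then the turn about the tool's z in degrees. A call has 1 to 5 rows; each row is the pose to reach, as a shift and turn from the pose commanded when the call began, along the tool's axes at that moment; what a row does not reach only later rows make up. A row lasts 1/10 s, in which the tool goes at most 50 mm and 8.59 degrees, less where a joint would pass 70% of its speed; a pose out of reach is approached as far as the arm can. A call with a gripper value outside its range is refused whole. The fingers move at their own pace and stop on an object; "newtons" is the grip in N (left out, the last holds). Time passes only in rows, so rows that repeat a pose let the fingers close. It gives the time, the measured TCP pose, the force, the opening and the grip force at its end, in the units of the state.
- ctrl.get_obs(): the state, without advancing time (a new reading comes with each control period).
- ctrl.get_image(name): name is "scene" or "top"; returns a dict with "img" (480x640x3 uint8, red, green, blue), "fx", "fy", "cx", "cy" (pixels), "rvec" (rotation vector, rad) and "tvec" (3), from world to camera coordinates, as OpenCV has them. Camera axes: x right, y down, z forward; pixel columns grow to the right and rows downward; lengths in m; the calibration is good to about 2 mm. A picture is of the moment at which its call begins. There is no depth.
- ctrl.finish_job(): hands the job in; it is judged then, once.
The state is a dict: "t": time; "q": joint angles; "dq": joint speeds; "effort": joint torques, N m; "tool_pos": TCP position; "tool_rot": TCP orientation; "contact_force": force on the tool from outside, world axes, zero at the start; "wrist_torque": the same for the moment, N m; "opening": finger opening in m; "grip_force": force on a finger pad.
Only numpy, scipy, OpenCV 4.12 (cv2) and the standard library are available. Lean on these libraries where they do the work, as an engineer would, in place of code of your own. Each camera call takes 0.05 s, during which the arm holds its last target. There are 200 camera calls.

TASK

The loose wooden cup deck lies askew across the two brass locating pins of its tray base, short of the rail and too far left. Push it with the fingertips, without lifting it, nudging it back to the rail along the far edge and sideways to the right until its two holes drop over the pins and it lies flat on the base. Leave the finished tray, the loose cups and the other things on the counter as they are, and end clear of everything.

Things in the scene. Friction and masses are not known exactly. Their poses are not given: they have to be found in the camera images.
- tray_base: Dark wood tray base, fixed, the left or right of two trays: slab 170 (x) by 270 (y) by 18 mm thick; origin at the centre of its underside, z up, x away from the robot towards its rail, y to the left along it. The rail, lighter wood 12 mm thick, stands 20 mm above the slab along the far side; its near face is at x = +55 mm. Two brass pins stand on the slab. Place and yaw vary.
- deck: Loose brown wooden deck 120 (x) by 180 (y) by 14 mm, 0.3-0.6 kg; origin at the centre of its underside, x towards the rail, y left. Has two through holes, six 32 mm blind wells (pins cannot enter) and a 20 mm brass knob 36 mm high in the middle. Starts sloping 4 degrees, far side on the pins, near edge on the slab, 20-38 mm left of its place, 5-20 mm short of the rail, turned up to 4 degrees.
- hole_left (a point): centre, at the underside, of the deck's left hole: round, 17 mm, right through the deck, at x = +35, y = +62 mm of the deck. Over the pins the holes have 2.5 mm of play all round: the deck drops by itself when they meet, and the pins then stop it. Seated, the deck's origin is at about x = -6, y = 0, z = 18 mm of the base
- hole_right (a point): the same for the deck's right hole, at x = +35, y = -62 mm of the deck. With the deck square against the rail (its origin at about x = -5 mm of the base) the holes are in line with the pins to about 1 mm
- pin_left (a point): centre of the top of the base's left brass pin, at x = +29, y = +62, z = 26 mm of the base: 12 mm across, standing 8 mm above the slab, its upper 3 mm tapering to 7 mm
- pin_right (a point): the same for the right pin, at x = +29, y = -62, z = 26 mm of the base
- finished_tray: A second tray of the same size, fixed, already finished: its deck is seated and six empty cups are fixed in it, 68 mm tall overall with its knob; origin at the centre of its underside. It stands beside the tray base, on its left or its right; not to be touched.
- cup0: clear glass drinking cup, 33 mm across the rim, 40 mm tall, standing on the slab of the tray base, beside its right end, 10 mm or more clear of the seated deck; origin at the centre of its underside
- cup1: clear glass drinking cup, 33 mm across the rim, 40 mm tall, standing on the slab of the finished tray; origin at the centre of its underside
- cup2: clear glass drinking cup, 33 mm across the rim, 40 mm tall, standing on the slab of the finished tray; origin at the centre of its underside
- bottle: grey bottle with a blue cap, 68 mm across, 170 mm tall, standing on the counter; origin at the centre of its underside
- jar: white jar with a red lid, 80 mm across, 90 mm tall; origin at the centre of its underside
- shaker: steel shaker, 44 mm across, 85 mm tall; origin at the centre of its underside
- handle: spare turned-wood carrying handle with a square brass foot at each end, lying on the counter, about 172 mm long along its y and 22 mm wide; origin under its middle

How it is judged:
By the outcome, as a careful person would: the job done as asked, in the order asked, and still so for the second after the job is handed in, with the robot touching nothing.
It also fails if it takes over 45 s, if anything falls off the work surface, if the arm or the gripper's body presses on something with over 40 N, if the wrist force passes 120 N, or if a joint passes its speed limit or range.

## Working session

There is one attempt and no reset: what is moved stays moved. The work goes in short steps, Python scripts to look and compute and a tool call to move; the robot and the scene stay as the last step left them, time stands still between calls to the robot, and variables do not carry over. Pictures are saved under pics/ and viewed, at most 10 in all, crops included, and the job is handed in when it is done.

Besides the shell and the picture viewer there is one more tool, called after "Emit:" as a command line: name --argument value ..., lists and objects as JSON in quotes. servo_tool: Moves the arm, as the interface text tells. Its arguments: {"type":"object","properties":{"increments":{"type":"array"},"newtons":{"type":"number"}},"required":["increments"]}

```bash
mkdir -p pics
python3 - <<'E'
from station import ctrl
import cv2
o=ctrl.get_obs(); print({k:o[k] for k in('t','tool_pos','tool_rot','opening')})
for n in('scene','top'):
    d=ctrl.get_image(n); cv2.imwrite(f'pics/{n}0.png',d['img'][:,:,::-1]); print(n,d['fx'],d['cx'],d['cy'],d['rvec'],d['tvec'])
E
```

```text
{'t': 0.0, 'tool_pos': array([0.16515875, 0.60217064, 0.24905587]), 'tool_rot': array([-0.41936578, -3.11295302,  0.00319891]), 'opening': 0.08560836901996091}
scene 548.7675603856055 324.37246604183525 235.9440703797804 [ 2.1811851   0.8272111  -0.38425311] [-0.43379549 -0.2191453   1.35585202]
top 554.0255236232941 309.3017789371687 244.4315359821022 [ 2.10973494 -2.16583823  0.18957009] [-0.00218312  0.6039948   0.87966372]
```

View pics/scene0.png

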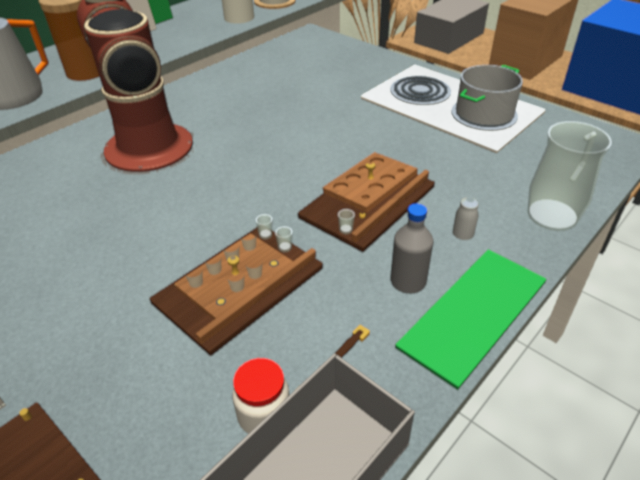

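View pics/top0.png

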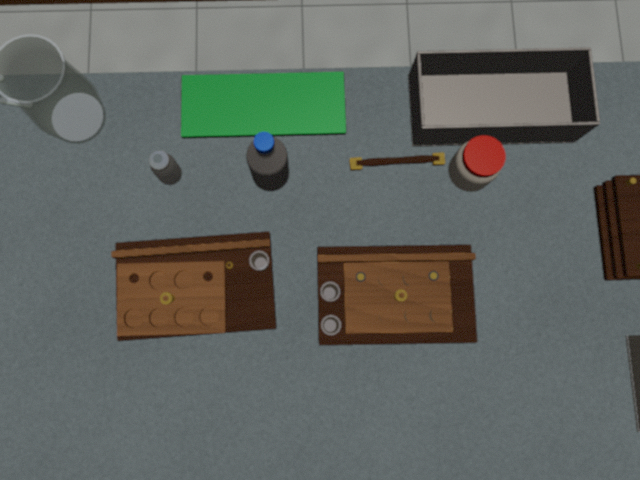

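The top view shows the loose deck's tray on the left: knob about (166,298), holes about (134,278) and (208,276), bare right pin about (229,265), and a cup at (259,261). The finished tray is to its right. I'll measure on an enlarged crop.

```bash
cat > h.py <<'E'
import numpy as np, cv2
from station import ctrl
def grab(n='top'):
    d=ctrl.get_image(n); return d
def ray(d,uv,z):
    R=cv2.Rodrigues(np.array(d['rvec'],float))[0]; c=-R.T@np.array(d['tvec'])
    r=R.T@np.array([(uv[0]-d['cx'])/d['fx'],(uv[1]-d['cy'])/d['fy'],1.])
    return c+r*(z-c[2])/r[2]
def proj(d,P):
    K=np.array([[d['fx'],0,d['cx']],[0,d['fy'],d['cy']],[0,0,1.]])
    return cv2.projectPoints(np.array(P,float).reshape(-1,3),np.array(d['rvec'],float),np.array(d['tvec'],float),K,None)[0][:,0]
def crop(d,x0,y0,w,h,s,f):
    cv2.imwrite(f,cv2.resize(d['img'][y0:y0+h,x0:x0+w,::-1],None,fx=s,fy=s,interpolation=cv2.INTER_CUBIC))
E
python3 - <<'E'
from h import *
d=grab(); crop(d,105,225,190,125,4,'pics/c1.png')
R=cv2.Rodrigues(np.array(d['rvec'],float))[0]; print('cam',-R.T@d['tvec'])
for n,uv,z in(('pinR',(229,265),.026),('knob',(166,298),.055),('holeL',(134,278),.04),('holeR',(208,276),.04),('cup',(259,260),.058),('railL',(114,253),.038),('railR',(270,243),.038),('slabNL',(118,339),.018),('slabNR',(275,329),.018)): print(n,ray(d,uv,z).round(4))
E
```

```text
cam [ 0.44846567 -0.0075325   0.9682172 ]
pinR [0.5757 0.1201 0.026 ]
knob [0.5199 0.2196 0.055 ]
holeL [0.556  0.2775 0.04  ]
holeR [0.5561 0.1535 0.04  ]
cup [0.5785 0.0661 0.058 ]
railL [0.5997 0.313  0.038 ]
railR [0.6101 0.0487 0.038 ]
slabNL [0.4558 0.3085 0.018 ]
slabNR [0.4654 0.0436 0.018 ]
```

View pics/c1.png

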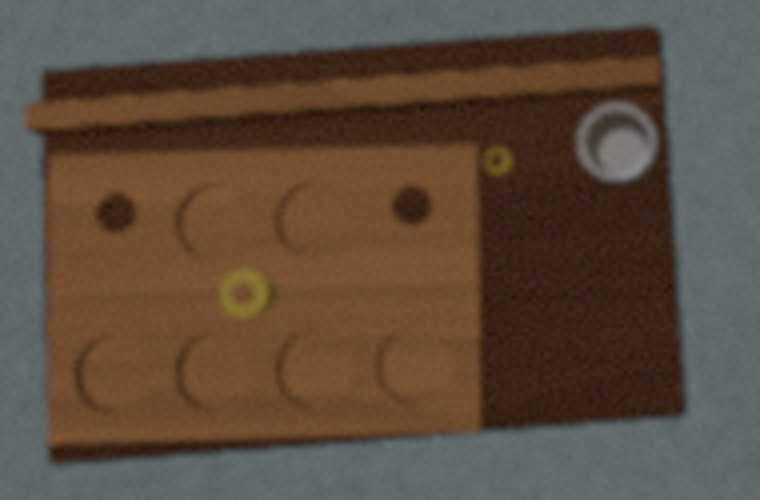

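The crop shows the slab corners at (45,72), (660,28), (684,412) and (52,460). The holes are at (116,213) and (411,205), the knob at (244,293) and the pin at (497,161). From these I'll fit the base and deck poses.

```bash
cat >> h.py <<'E'
def px(c): return np.array(c)/4-.375+[105,225]
def fit(local,world):
    a=np.array(local,float);b=np.array(world,float)
    A=(a[:,0]+1j*a[:,1]);B=(b[:,0]+1j*b[:,1]);r=np.vdot(A-A.mean(),B-B.mean());r/=abs(r)
    t=B.mean()-r*A.mean();return r,t,abs(r*A+t-B)
def toB(r,t,p): z=np.conj(r)*(complex(p[0],p[1])-t);return np.round([z.real*1e3,z.imag*1e3],1)
E
python3 - <<'E'
from h import *
d=ctrl.get_image('top')
S=[(45,72),(660,28),(684,412),(52,460)]
W=[ray(d,px(c),.018) for c in S]+[ray(d,px((497,161)),.026)]
r,t,e=fit([(.085,.135),(.085,-.135),(-.085,-.135),(-.085,.135),(.029,-.062)],W)
print('base',t,np.degrees(np.angle(r)),e*1e3)
for n,c,z in(('rail near top',(340,107),.038),('rail near top',(640,85),.038),('HL',(116,213),.0386),('HR',(411,205),.0386),('knob',(244,293),.072),('FL',(48,153),.0405),('FR',(478,145),.0405),('NR',(482,428),.032),('NL',(50,442),.032),('cup',(616,142),.058),('pin',(497,161),.026)):
    p=ray(d,px(c),z);print(n,p.round(4),toB(r,t,p))
H=[ray(d,px(c),.0386) for c in((116,213),(411,205))]
r2,t2,e2=fit([(.035,.062),(.035,-.062)],H);print('deck',toB(r,t,(t2.real,t2.imag)),np.degrees(np.angle(r2/r)),e2)
np.save('base.npy',[r,t])
def W2(x,y):
    z=t+r*complex(x,y)/1e3;return z.real,z.imag
o=ctrl.get_obs();T=cv2.Rodrigues(o['tool_rot'])[0];print(T.round(3))
for x,y in((-110,35),(-15,160)):
    w=np.array([*W2(x,y),.12]);print((x,y),w, 'tool shift cm',(T.T@(w-o['tool_pos'])*100).round(2))
E
```

```text
base (0.5442733070503062+0.17999614237562778j) 2.7461461990946745 [2.31999768 2.16103592 2.36701386 2.52777662 0.90425484]
rail near top [0.5992 0.1852 0.038 ] [55.1  2.5]
rail near top [0.6054 0.0579 0.038 ] [  55.2 -124.9]
HL [0.5564 0.2786 0.0386] [16.8 97.9]
HR [0.5565 0.1548 0.0386] [ 11.  -25.7]
knob [0.5188 0.216  0.072 ] [-23.8  37.2]
FL [0.5823 0.3072 0.0405] [ 44.1 125.3]
FR [0.581  0.1264 0.0405] [ 34.1 -55.3]
NR [0.4631 0.1261 0.032 ] [-83.7 -50. ]
NL [0.4621 0.3055 0.032 ] [-76.  129.3]
cup [0.5783 0.0667 0.058 ] [  28.6 -114.8]
pin [0.576  0.1203 0.026 ] [ 28.8 -61.1]
deck [-21.   37.7] -2.6750623231938744 [0.00011906 0.00011906]
[[-0.964  0.265 -0.   ]
 [ 0.265  0.964 -0.001]
 [ 0.    -0.001 -1.   ]]
(-110, 35) [0.43272275 0.20968574 0.12      ] tool shift cm [-36.19 -30.77  12.99]
(-15, 160) [0.52162478 0.33909374 0.12      ] tool shift cm [-41.33 -15.94  12.97]
```

Emit:
servo_tool --increments '[[[0, -3.65, -3.17, 0, 0], [0, -7.3, -6.34, 0, 0], [0, -10.95, -9.5, 0, 0], [0, -14.6, -12.7, 0, 0], [0, -18.25, -15.85, 0, 0]]]' --newtons 40

```text
t: 0.7
tool_pos: [0.3, 0.3999, 0.2501]
tool_rot: [0.418, 3.113, 0.0]
contact_force: [0.8, 0.5, -0.1]
opening: 0.0126
grip_force: 0.0
```

Emit:
servo_tool --increments '[[[0, -3.65, -3.17, 0, -3.6], [0, -7.3, -6.34, 0, -7.2], [0, -10.95, -9.5, 0, -10.9], [0, -14.6, -12.7, 0, -14.5], [0, -18.25, -15.85, 0, -18.1]]]'

```text
t: 1.2
tool_pos: [0.4341, 0.1986, 0.2504]
tool_rot: [-0.079, 3.14, 0.0]
contact_force: [1.6, 0.1, 0.3]
opening: -0.0001
grip_force: 0.0
```

Emit:
servo_tool --increments '[[[0, 0, 0, 4, 0], [0, 0, 0, 8, 0], [0, 0, 0, 12, 0], [0, 0, 0, 14, 0], [0, 0, 0, 14, 0]]]'

```text
t: 1.7
tool_pos: [0.4305, 0.1995, 0.1062]
tool_rot: [0.075, -3.133, 0.003]
contact_force: [-0.9, -0.1, 0.1]
opening: -0.0003
grip_force: 0.0
```

```bash
cat > st.py <<'E'
from h import *
r,t=np.load('base.npy');o=ctrl.get_obs();T=cv2.Rodrigues(o['tool_rot'])[0]
print('t',o['t'],'base mm',toB(r,t,o['tool_pos']),'z',o['tool_pos'][2].round(4),'F',o['contact_force'].round(1),'open',round(o['opening'],4))
print('tool y angle rel base y',np.degrees(np.angle(complex(*T[:2,1])/(1j*r))).round(2),T[2].round(3))
E
python3 st.py
```

```text
t 1.7 base mm [-112.7   24.9] z 0.1062 F [-0.9 -0.1  0.1] open -0.0003
tool y angle rel base y -0.0 [ 0.008 -0.002 -1.   ]
```

Emit:
servo_tool --increments '[[[0, 0, 0, 2.5, 0], [0, 0, 0, 5, 0], [0, 0, 0, 6.4, 0], [0, -0.6, 0, 6.4, 0], [0, -1.2, 0, 6.4, 0]]]'

```text
t: 2.2
tool_pos: [0.4468, 0.2013, 0.0476]
tool_rot: [-0.076, 3.139, 0.001]
contact_force: [0.2, -0.1, 0.1]
opening: 0.0001
grip_force: 0.0
```

Emit:
servo_tool --increments '[[[0, -0.3, 0, 0, 0], [0, -0.6, 0, 0, 0], [0, -0.9, 0, 0, 0], [0, -1.2, 0, 0, 0], [0, -1.2, 0, 0, 0]]]'

```text
t: 2.7
tool_pos: [0.4569, 0.2015, 0.0467]
tool_rot: [0.076, -3.138, 0.001]
contact_force: [-4.7, -1.1, 2.9]
opening: 0.0
grip_force: 2.3
```

```bash
python3 st.py
python3 - <<'E'
from h import *
d=grab(); crop(d,105,225,190,125,4,'pics/c2.png')
E
```

```text
t 2.7 base mm [-86.3  25.7] z 0.0467 F [-4.7 -1.1  2.9] open 0.0
tool y angle rel base y 0.01 [ 0.003 -0.    -1.   ]
```

View pics/c2.png

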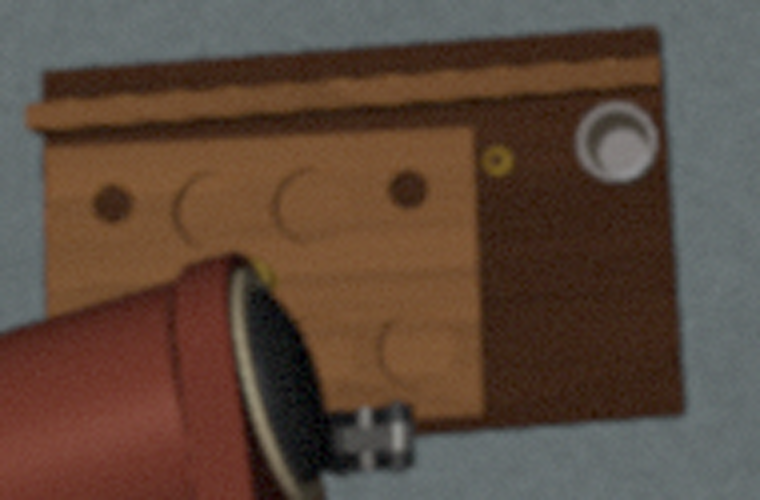

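The picture shows the deck moved towards the rail and turned nearly square. The holes are now at (113,204) and (407,189). I'll keep pushing.

Emit:
servo_tool --increments '[[[0, -0.2, 0, 0.2, 0], [0, -0.4, 0, 0.3, 0], [0, -0.6, 0, 0.3, 0], [0, -0.8, 0, 0.3, 0], [0, -0.8, 0, 0.3, 0]]]'

```text
t: 3.25
tool_pos: [0.4646, 0.2019, 0.0435]
tool_rot: [0.076, -3.138, 0.001]
contact_force: [-5.6, -1.5, 3.1]
opening: 0.0
grip_force: 2.8
```

Emit:
servo_tool --increments '[[[0, -0.1, 0, 0, 0], [0, -0.2, 0, 0, 0], [0, -0.2, 0, 0, 0]]]'

```text
t: 3.55
tool_pos: [0.4663, 0.2019, 0.0435]
tool_rot: [0.076, -3.137, 0.001]
contact_force: [-6.9, -0.9, 3.6]
opening: -0.0001
grip_force: 3.3
```

```bash
python3 st.py
```

```text
t 3.55 base mm [-76.8  25.6] z 0.0435 F [-6.9 -0.9  3.6] open -0.0001
tool y angle rel base y 0.02 [ 0.003 -0.001 -1.   ]
```

Still sliding at about 6 N, so it hasn't reached the rail. I'll push a few more mm until the force rises.

Emit:
servo_tool --increments '[[[0, -0.1, 0, 0, 0], [0, -0.2, 0, 0, 0], [0, -0.2, 0, 0, 0]]]'

```text
t: 3.85
tool_pos: [0.4672, 0.202, 0.0434]
tool_rot: [0.076, -3.134, 0.002]
contact_force: [-12.2, -1.6, 8.8]
opening: 0.0002
grip_force: 5.6
```

Emit:
servo_tool --increments '[[[0, -0.1, 0, 0, 0], [0, -0.2, 0, 0, 0], [0, -0.2, 0, 0, 0]]]'

```text
t: 4.15
tool_pos: [0.4675, 0.202, 0.0434]
tool_rot: [0.076, -3.129, 0.002]
contact_force: [-16.9, -1.9, 13.7]
opening: -0.0001
grip_force: 9.0
```

```bash
python3 st.py
python3 - <<'E'
from h import *
d=grab(); crop(d,105,225,190,125,4,'pics/c3.png')
E
```

```text
t 4.15 base mm [-75.6  25.6] z 0.0434 F [-16.9  -1.9  13.7] open -0.0001
tool y angle rel base y 0.02 [ 0.012 -0.001 -1.   ]
```

View pics/c3.png

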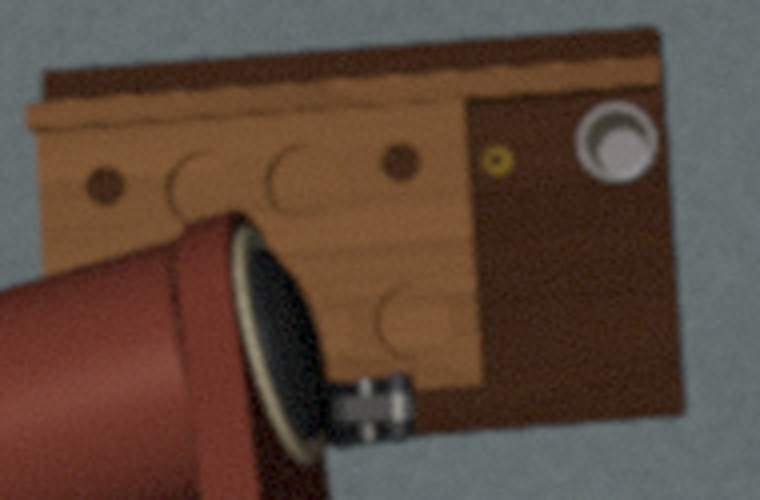

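The deck is now square against the rail, with holes at (105,185) and (401,161) in the crop. Next I'll back off, rise and go round to its left side.

Emit:
servo_tool --increments '[[[0, 1.2, 0, 0, 0], [0, 2.4, 0, -0.5, 0], [0, 2.4, 0, -5, 0], [0, 1, 2, -9.5, 0], [0, -1, 6, -11, 0]]]'

```text
t: 4.7
tool_pos: [0.4816, 0.2629, 0.1595]
tool_rot: [-0.071, 3.13, 0.004]
contact_force: [1.4, 0.6, 1.9]
opening: 0.0001
grip_force: 0.0
```

Emit:
servo_tool --increments '[[[0, -2, 4, 0, 0], [0, -4, 8, 0, 0], [0, -5.3, 8.5, 0, 0], [0, -5.3, 8.5, 0, 0]]]'

```text
t: 5.1
tool_pos: [0.5288, 0.3516, 0.1539]
tool_rot: [-0.078, 3.138, 0.001]
contact_force: [-1.4, -0.6, 0.3]
opening: -0.0004
grip_force: 0.0
```

```bash
python3 st.py
python3 - <<'E'
from h import *
d=grab(); r,t=np.load('base.npy')
for c in((105,185),(401,161)): print(toB(r,t,ray(d,px(c),.0386)))
E
```

```text
t 5.1 base mm [ -7.2 172.1] z 0.1539 F [-1.4 -0.6  0.3] open -0.0004
tool y angle rel base y 0.09 [-0.003  0.001 -1.   ]
[ 29.  102.2]
[ 30.  -22.4]
```

Emit:
servo_tool --increments '[[[0, 0, 0, 4, 0], [0, 0, 0, 8, 0], [0, 0, 0, 10.8, 0], [0, 0, -0.7, 10.8, 0], [0, 0, -1.4, 10.8, 0]]]'

```text
t: 5.65
tool_pos: [0.5278, 0.335, 0.0456]
tool_rot: [0.075, -3.14, 0.001]
contact_force: [-0.6, 0.3, 1.1]
opening: 0.0001
grip_force: 0.0
```

Emit:
servo_tool --increments '[[[0, 0, -0.4, 0, 0], [0, 0, -0.8, 0, 0], [0, 0, -1.2, 0, 0], [0, 0, -1.6, 0, 0], [0, 0, -2.0, 0, 0]]]'

```text
t: 6.15
tool_pos: [0.5298, 0.3172, 0.0466]
tool_rot: [-0.075, 3.139, 0.005]
contact_force: [0.3, 5.0, 2.9]
opening: -0.0002
grip_force: 2.8
```

```bash
python3 st.py
```

```text
t 6.15 base mm [ -7.9 137.8] z 0.0466 F [0.3 5.  2.9] open -0.0002
tool y angle rel base y -0.0 [-0.002  0.003 -1.   ]
```

Emit:
servo_tool --increments '[[[0, 0, -0.4, 0, 0], [0, -0.05, -0.8, 0, 0], [0, -0.1, -1.2, 0, 0], [0, -0.1, -1.6, 0, 0], [0, -0.1, -2.0, 0, 0]]]'

```text
t: 6.65
tool_pos: [0.5317, 0.2975, 0.0466]
tool_rot: [-0.076, 3.139, 0.005]
contact_force: [-0.2, 5.8, 2.9]
opening: 0.0002
grip_force: 3.2
```

```bash
python3 st.py
python3 - <<'E'
from h import *
d=grab(); crop(d,105,225,190,125,4,'pics/c4.png')
E
```

```text
t 6.65 base mm [ -6.9 118. ] z 0.0466 F [-0.2  5.8  2.9] open 0.0002
tool y angle rel base y 0.02 [-0.002  0.003 -1.   ]
```

View pics/c4.png

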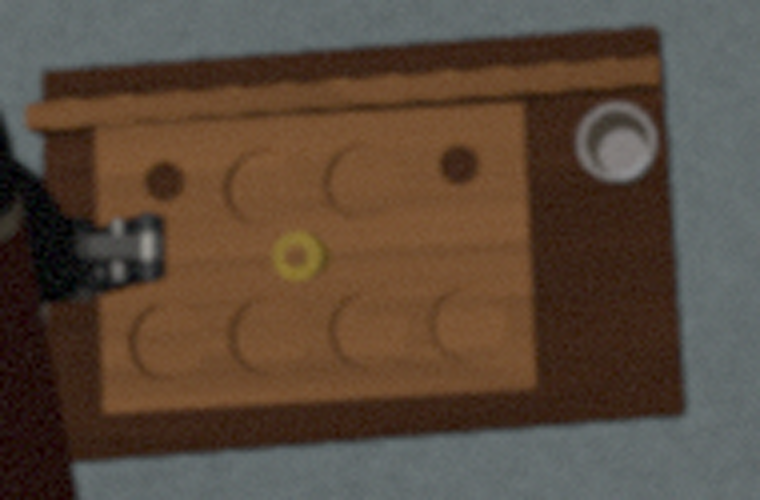

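The deck has slid right and opened a small angle at its right end. The holes are at (165,181) and (459,165) in the crop.

Run:
```python
from h import *
d=grab(); r,t=np.load('base.npy')
for c in((165,181),(459,165)): print(toB(r,t,ray(d,px(c),.0386)))
```

```text
[28.8 77. ]
[ 26.5 -46.7]
```

Emit:
servo_tool --increments '[[[0, 0, 0.6, 0, 0], [0, 1.0, 0.6, 0, 0], [0, 2.0, 0.4, 0, 0], [0, 2.0, 0, 0, 0], [0, 2.0, -0.3, 0, 0]]]'

```text
t: 7.25
tool_pos: [0.5096, 0.2923, 0.0446]
tool_rot: [0.076, -3.138, -0.001]
contact_force: [-2.5, 3.4, 1.2]
opening: 0.0001
grip_force: 1.7
```

Emit:
servo_tool --increments '[[[0, 0, -0.2, 0, 0], [0, 0, -0.4, 0, 0], [0, 0, -0.6, 0, 0], [0, 0, -0.7, 0, 0]]]'

```text
t: 7.65
tool_pos: [0.5123, 0.2845, 0.0456]
tool_rot: [-0.076, 3.139, -0.002]
contact_force: [-0.4, 0.5, 0.4]
opening: 0.0001
grip_force: 0.0
```

```bash
python3 st.py
python3 - <<'E'
from h import *
d=grab(); crop(d,105,225,190,125,4,'pics/c5.png')
E
```

```text
t 7.65 base mm [-26.9 105.9] z 0.0456 F [-0.4  0.5  0.4] open 0.0001
tool y angle rel base y 0.01 [-0.001 -0.001 -1.   ]
```

View pics/c5.png

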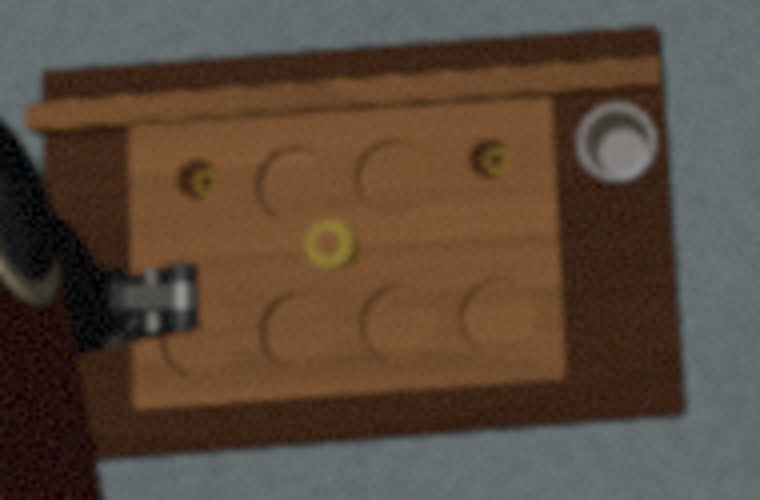

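Brass pins now show inside both holes, at (203,181) and (494,157), and the pushing force has vanished, so the deck has dropped. I'll withdraw and check that it lies flat.

Emit:
servo_tool --increments '[[[0, 0, 1.5, 0, 0], [0, 0, 4, 0, 0], [0, 0, 5, -4, 0], [0, 0, 6, -9, 0], [0, 0, 7, -13, 0]]]'

```text
t: 8.2
tool_pos: [0.5084, 0.3566, 0.1777]
tool_rot: [-0.076, 3.139, 0.001]
contact_force: [0.3, 0.3, 0.4]
opening: 0.0003
grip_force: 0.0
```

Emit:
servo_tool --increments '[[[0, 2, 4, 0, 0], [0, 4, 8, 0, 0], [0, 6, 12, 0, 0], [0, 8, 16, 0, 0], [0, 8, 16, 0, 0]]]'

```text
t: 8.7
tool_pos: [0.4174, 0.5159, 0.1756]
tool_rot: [-0.085, 3.14, 0.003]
contact_force: [-0.0, -0.5, -0.1]
opening: -0.0001
grip_force: 0.0
```

```bash
python3 st.py
python3 - <<'E'
from h import *
d=grab(); r,t=np.load('base.npy')
t0=np.array([[62,29]])
a=cv2.resize(d['img'][225:350,105:295,::-1],(400,263),interpolation=cv2.INTER_CUBIC)
s=grab('scene'); b=cv2.resize(s['img'][140:260,285:455,::-1],(400,282),interpolation=cv2.INTER_CUBIC)
cv2.imwrite('pics/c6.png',cv2.resize(np.vstack([a,b]),None,fx=1,fy=1))
for n,c,z in(('HL',(197,180),.032),('HR',(490,157),.032),('knob',(330,244),.068),('FL',(128,124),.032),('NR',(566,378),.032),('NL',(134,408),.032),('FR',(553,97),.032)):print(n,toB(r,t,ray(d,px(c),z)))
E
```

```text
t 8.7 base mm [-110.7  341.6] z 0.1756 F [-0.  -0.5 -0.1] open -0.0001
tool y angle rel base y 0.35 [-0.     0.002 -1.   ]
HL [29.2 65.4]
HR [ 29.9 -59. ]
knob [-6.1  2.8]
FL [55.4 94. ]
NR [-65.6 -86. ]
NL [-64.6  94.2]
FR [ 53.7 -87.1]
```

View pics/c6.png

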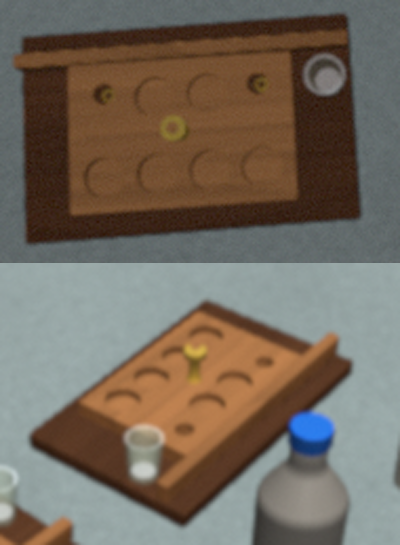

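Run:
```python
from h import *
s=grab('scene'); r,t=np.load('base.npy')
def w(x,y,z):
    p=t+r*complex(x,y)/1e3;return (p.real,p.imag,z)
for n,x,y,zs in(('HL',29.5,65,(.032,.036,.0386)),('HR',29.5,-59.5,(.032,.036,.0386)),('knob',-6,2.8,(.068,.072)),('pinless rail R end',55,-135,(.038,)),('rail L end',55,135,(.038,)),('slab NR',-85,-135,(.018,)),('slab NL',-85,135,(.018,)),('NR deck',-65,-87,(.032,)),('FR deck',55,-87,(.032,.0405))):
    for z in zs:
        p=proj(s,[w(x,y,z)])[0]; print(n,z,((p-[285,140]+.29)*2.353).round(1)+[0,263])
```

```text
HL 0.032 [262.8 362.4]
HL 0.036 [263.1 358.8]
HL 0.0386 [263.3 356.5]
HR 0.032 [182.5 429.9]
HR 0.036 [182.7 426.3]
HR 0.0386 [182.8 423.9]
knob 0.068 [193.1 347.5]
knob 0.072 [193.3 343.7]
pinless rail R end 0.038 [153.3 482.5]
rail L end 0.038 [327.7 332.2]
slab NR 0.018 [ 25.5 433.8]
slab NL 0.018 [204.4 298.7]
NR deck 0.032 [ 77.6 403.4]
FR deck 0.032 [187.7 458.1]
FR deck 0.0405 [188.1 450.3]
```

The two views put the hole tops near z = 32–35 mm, which suggests it is seated, though at the left limit of its play. I'll give it a gentle 2 mm nudge to centre it and confirm.

Emit:
servo_tool --increments '[[[0, -2.5, -4, 0, 0], [0, -5, -8, 0, 0], [0, -7.5, -12, 0, 0], [0, -10, -16, 0, 0], [0, -10, -18, 0, 0]]]'

```text
t: 9.35
tool_pos: [0.5322, 0.3317, 0.1756]
tool_rot: [-0.066, 3.139, -0.001]
contact_force: [0.9, -0.5, 0.4]
opening: 0.0001
grip_force: 0.0
```

Emit:
servo_tool --increments '[[[0, 0, 0, 4, 0], [0, 0, 0, 8, 0], [0, 0, 0, 12, 0], [0, 0, -1, 13.2, 0], [0, 0, -2.5, 13.2, 0]]]'

```text
t: 9.85
tool_pos: [0.5285, 0.3095, 0.041]
tool_rot: [0.076, -3.136, 0.003]
contact_force: [-0.3, -0.0, 0.1]
opening: -0.0003
grip_force: 0.0
```

```bash
python3 st.py
```

```text
t 9.85 base mm [ -9.6 130.1] z 0.041 F [-0.3 -0.   0.1] open -0.0003
tool y angle rel base y 0.03 [ 0.005 -0.002 -1.   ]
```

Emit:
servo_tool --increments '[[[0, 0, -0.8, 0, 0], [0, 0, -1.6, 0, 0], [0, 0, -1.9, 0, 0], [0, 0, -2.1, 0, 0], [0, 0, -2.2, 0, 0]]]'

```text
t: 10.35
tool_pos: [0.5318, 0.2893, 0.0442]
tool_rot: [-0.075, 3.139, 0.001]
contact_force: [-0.1, 0.7, -0.4]
opening: 0.0001
grip_force: 0.0
```

Emit:
servo_tool --increments '[[[0, 0, -0.1, 0, 0], [0, 0, -0.1, 0, 0]]]'

```text
t: 10.55
tool_pos: [0.5313, 0.2884, 0.0433]
tool_rot: [0.076, -3.141, 0.0]
contact_force: [0.5, -0.3, 0.6]
opening: -0.0003
grip_force: 0.0
```

```bash
python3 st.py
```

```text
t 10.55 base mm [ -7.8 108.9] z 0.0433 F [ 0.5 -0.3  0.6] open -0.0003
tool y angle rel base y 0.03 [ 0. -0. -1.]
```

Emit:
servo_tool --increments '[[[0, 0, -0.1, 0, 0], [0, 0, -0.2, 0, 0], [0, 0, -0.3, 0, 0], [0, 0, -0.3, 0, 0]]]'

```text
t: 10.95
tool_pos: [0.5314, 0.2856, 0.0433]
tool_rot: [0.075, -3.141, -0.001]
contact_force: [-0.2, 2.2, 0.1]
opening: -0.0001
grip_force: 0.8
```

Emit:
servo_tool --increments '[[[0, 0, -0.1, 0, 0], [0, 0, -0.2, 0, 0], [0, 0, -0.2, 0, 0]]]'

```text
t: 11.25
tool_pos: [0.5315, 0.2833, 0.0432]
tool_rot: [0.075, -3.141, -0.001]
contact_force: [0.0, 3.1, -1.1]
opening: 0.0001
grip_force: 1.1
```

```bash
python3 st.py
```

```text
t 11.25 base mm [ -7.8 103.8] z 0.0432 F [ 0.   3.1 -1.1] open 0.0001
tool y angle rel base y 0.01 [ 0.  0. -1.]
```

Emit:
servo_tool --increments '[[[0, 0, 1.5, 0, 0], [0, 0, 4, 0, 0], [0, 0, 5, -4, 0], [0, 0, 6, -9, 0], [0, 0, 7, -13, 0]]]'

```text
t: 11.75
tool_pos: [0.5283, 0.3542, 0.1756]
tool_rot: [-0.076, 3.14, -0.001]
contact_force: [1.1, 0.8, 0.5]
opening: 0.0001
grip_force: 0.0
```

Emit:
servo_tool --increments '[[[0, 2, 4, 0, 0], [0, 4, 8, 0, 0], [0, 6, 12, 0, 0], [0, 8, 16, 0, 0], [0, 8, 16, 0, 0]]]'

```text
t: 12.25
tool_pos: [0.4374, 0.5135, 0.1735]
tool_rot: [0.085, -3.14, -0.002]
contact_force: [0.9, -0.5, 0.7]
opening: -0.0002
grip_force: 0.0
```

```bash
python3 - <<'E'
from h import *
d=grab();s=grab('scene')
a=cv2.resize(d['img'][240:340,120:290,::-1],(510,300),interpolation=cv2.INTER_CUBIC)
b=cv2.resize(s['img'][160:255,290:460,::-1],(510,285),interpolation=cv2.INTER_CUBIC)
cv2.imwrite('pics/c7.png',np.vstack([a,b]))
E
python3 st.py
```

```text
t 12.35 base mm [-88.5 334.8] z 0.1732 F [ 1.2  0.4 -0.1] open 0.0001
tool y angle rel base y 0.15 [-0.    -0.001 -1.   ]
```

View pics/c7.png

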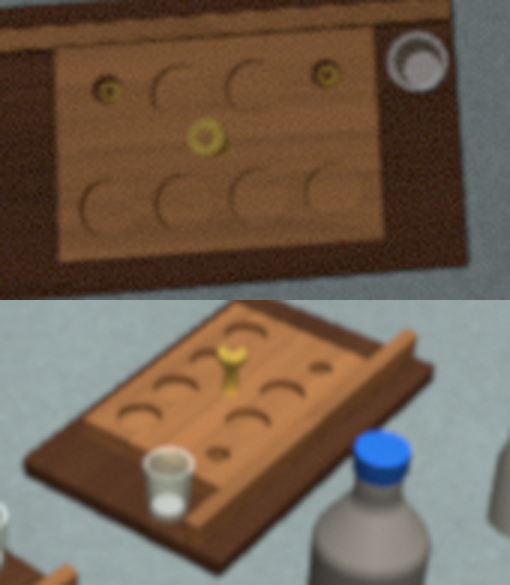

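Both pins are now nearly centred in the holes, at (107,90) and (326,73). The deck lies flat below the rail top, the cup is untouched, and the arm is clear.

```bash
python3 -c "
from station import ctrl
print(ctrl.finish_job())"
```

```text
the job is handed in; nothing more can be done
None
```

The deck is seated over both pins and looks flat on the base in the final pictures; the cups, finished tray and other things were not touched, the arm ended clear, and the job was handed in at about 12 s.

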